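# Roll the plain sleeve up the feed ramp and hold it at the stop

### The job

Two steel sleeves wait at the foot of the sloping two-lane feed ramp; with the fingertips, push the plain one (the one without a groove round its middle) slowly up its lane until it is fully home against the crossbar stop, following it all the way so that it never runs free or rolls back. Finish while holding it there: the program ends with the fingers still pressing the sleeve firmly against the stop, so that it could be tack-welded. Do not pick the sleeve up, and leave the grooved sleeve, the stop and the other things on the table where they are.

Things in the scene. Friction and masses are not known exactly. Their poses are not given: they have to be found in the camera images.
- plain_sleeve: The sleeve to push: plain oiled steel cylinder lying across its lane, 60 mm outside diameter, 70 mm long, open bore at both ends, no groove, 0.45 to 0.9 kg. Origin at its centre, y along its axis (x and z turn as it rolls). It starts at the foot of one lane (either one) against the foot lip; let go on the slope, it rolls back by itself.
- grooved_sleeve: The other sleeve, same steel, diameter and length, but with a broad groove 34 mm wide and 13 mm deep round its middle; at the foot of the other lane. Origin at its centre, y along its axis. To be left there.
- bed: The ramp's fixed grey metal bed, 360 mm long, 172 wide, sloping up at 9 degrees. Origin: centre of its top surface, 62 mm above the table; x uphill along the slope, y across the lanes, z square to the surface. Lanes are 74 mm wide, their middles at y = +41 and -41 mm, between dark guide rails 8 mm wide and 14 mm high at y = -82, 0 and 82 mm.
- foot (a point): Middle of the top edge of the foot lip, which closes the low end of both lanes: 8 mm thick, 10 mm high, at bed x = -180 to -172 mm. A waiting sleeve leans on it, its axis at bed x = -142 mm, 30 mm above the bed. Just beyond the low end nothing stands taller than 12 mm above the table.
- stop_bar: The stop: steel crossbar over both lanes, clamped anew each run (face 60 to 140 mm uphill of the bed's middle); stays put under 100 N. Origin on its downhill face, mid-width, 31 mm above the bed; axes as the bed's. Bar 20 mm thick, 196 mm wide, its face 18 to 44 mm above the bed; clamp feet outside the lanes. A sleeve touching it has its axis 30 mm downhill of the face.
- lattice_cube: Bystander: white printed open lattice cube, 60 mm, beside the ramp. Origin under its centre.
- lattice_pair: Bystander: white printed lattice block of two cells, 115 x 60 x 60 mm, beside the ramp. Origin under its centre.
- bench_dog: Bystander: dark steel bench dog, 30 mm square with a 42 mm round head, 63 mm tall, beside the ramp's foot. Origin under its centre.
- spacer: Bystander: aluminium spacer ring, 48 mm across, 30 mm high, beside the ramp's foot. Origin under its centre.
- wrench: Bystander: steel wrench 190 mm long, lying past the high end of the ramp. Origin under its middle.
- oil_can: Bystander: plain metal can, 52 mm across, 90 mm tall, standing at the far right of the table. Origin under its centre.
Mind the look-alikes: they are no part of the job. What is shaped like the plain_sleeve but green or turquoise is not meant.

How it is judged (in metres and radians):
At the end, for the whole second after the job is handed in: The plain sleeve lies at rest on the bed, its axis within 34 mm of the stop's face (4 mm slack), pressed by the fingers and touching the stop, each over 0.3 N; grooved sleeve within 15 mm, stop within 6 mm, bystanders within 20 mm of their starts (x of plain_sleeve in the frame of stop_bar above -0.034 m and z of plain_sleeve in the frame of bed below 0.036 m and contact force between plain_sleeve and stop_bar above 0.3 N and contact force between the fingers and plain_sleeve above 0.3 N and linear speed of plain_sleeve below 0.02 m/s and distance of grooved_sleeve from where it was at the start of the episode below 0.015 m and distance of stop_bar from where it was at the start of the episode below 0.006 m and distance of each of lattice_cube, lattice_pair, bench_dog, spacer, wrench, oil_can from where it was at the start of the episode below 0.02 m); the arm keeps its last pose, push and grip.
It fails at once if the plain sleeve ran free or rolled back: faster than 0.2 m/s with nothing of the robot touching it (linear speed of plain_sleeve above 0.2 m/s and contact force between each of the fingers, the arm and plain_sleeve below 0.05 N).
It fails at once if the plain sleeve was lifted more than 8 mm off the bed (z of plain_sleeve in the frame of bed above 0.038 m).
It fails at once if the grooved sleeve was moved more than 15 mm (distance of grooved_sleeve from where it was at the start of the episode above 0.015 m).
It fails at once if the stop was moved more than 6 mm (distance of stop_bar from where it was at the start of the episode above 0.006 m).
It fails at once if a bystander was moved more than 20 mm (distance of any of lattice_cube, lattice_pair, bench_dog, spacer, wrench, oil_can from where it was at the start of the episode above 0.02 m).
It also fails if it takes over 40 s, if anything falls off the work surface, if the arm or the gripper's body presses on something with over 40 N, if the wrist force passes 120 N, or if a joint passes its speed limit or range.

### The arm

A 6-joint arm with a two-finger parallel gripper is mounted at the origin on the work surface. World frame = base frame: x ahead of the robot, y to its left, z up, the work surface at z = 0. Lengths are in m, angles in degrees, forces in N, time in s.
With the tool pointing down it reaches from about 0.4 to 0.825 m from the base axis. Payload 7 kg.
Tool frame: the origin (TCP) lies midway between the tips of the shut fingers; the grasp point (between the pads) lies 19 mm behind it; z points along the fingers, x is the direction in which the jaws open and shut, and the axes are right-handed (so a half turn about z gives the same grasp; the last joint's range is limited). The gripper opens to 88 mm and grips with 3 to 60 N. Pads are 19 mm wide; open, the fingers measure 130 mm over their backs; the gripper's body (78 mm by 193 mm) begins 47 mm behind the grasp point.
Start: joints at [92.252, 20.546, 0.682, 0, -70.136, -16.507], TCP at [0.166, 0.654, 0.227] pointing down, gripper open.
Joint ranges: [-176.03, 176.03], [-82.01, 121.73], [-58.28, 71.71], [-173.87, 95.51], [-174.79, -0.11], [-173.66, 173.66]. Speed limits (degrees/s): [136.94, 136.94, 172.46, 180, 180, 180].

### API

Orientations are given as [roll, pitch, yaw] about the fixed x, y, z axes, in that order (R = Rz(yaw) Ry(pitch) Rx(roll)).
In Python, from plant import ctrl, vision, nets gives the robot as it stands.
- The arm moves only by the shell command python3 -m jog 'ROWS'. ROWS is text: rows parted by semicolons, each of 7 numbers parted by spaces: the turn, a rotation vector about the tool's x, y, z in units of 0.1 rad (1.0 is 0.1 rad), then the shift along the tool's x, y, z in units of 4 cm (1.0 is 4 cm), then the opening, from -1 (shut) to 1 (fully open). In form: rx ry rz x y z jaw; .... A call has 1 to 8 rows; each row shifts and turns the commanded pose from where the row before left it, along the tool's axes as they then stand; what a row does not reach is not made up. A row lasts 1/8 s, in which the tool goes at most 62.5 mm and 10.7 degrees, less where a joint would pass 70% of its speed; a pose out of reach is approached as far as the arm can. A call with a number of a shift or a turn outside -1 to 1 is refused whole. A call with a gripper value outside its range is refused whole. The fingers move at their own pace and stop on an object; the grip force is fixed at half the most. Time passes only in rows, so rows that do not move let the fingers close. It gives the time, the measured TCP pose, the force and the opening at its end, in the units of the state.
- ctrl.get_obs(): the state, without advancing time (a new reading comes with each control period).
- vision.snapshot(name): name is "scene" or "top" or "wrist"; returns (picture, depth): 400x640x3 uint8, red, green, blue; 400x640 float32, m along the optical axis (not along the pixel's ray), 0 where there is no reading.
- vision.camera_info(name): a dict with "camera_matrix" (3x3 intrinsics, pixels), "camera_from_world" (4x4, takes a point from world to camera coordinates); the wrist camera has in their place "tool_from_camera" (4x4, takes a point from camera to tool coordinates, whose origin is the TCP and whose axes are the tool frame's). Camera axes: x right, y down, z forward; pixel columns grow to the right and rows downward; lengths in m; the calibration is good to about 2 mm. A picture is of the moment at which its call begins: read the wrist's pose just before it. camera_info takes no time and is no camera call.
- ctrl.close_job(): hands the job in, once; it reports no verdict.
Trained networks look in the newest picture that a camera, given by its name, has taken for a name from the list of things; names that differ only in an ending like _2 or _b are one class to them, and where a whole thing is asked for, a point or a joint stands for the part that bears it (a point fixed in the world has none). Each returns a list of dicts, best first, with "score" (0 to 1); they miss things now and then, are a little off and sometimes report something else, mostly with a low value. They report only what shows in the picture. A call takes as long as a camera call. They do not tell look-alikes from the thing itself.
- nets.boxes_of(target, camera): "location" ([x, y, z] in m, in world coordinates, good to about 4 mm: the middle of the surface that is visible of it).
The state is a dict: "clock": time; "joint_pos": joint angles; "qvel": joint speeds; "tau": joint torques, N m; "tool_pos": TCP position; "orientation": TCP orientation; "force": force on the tool from outside, world axes, zero at the start; "moment": the same for the moment, N m; "opening": finger opening in m.
Only numpy, scipy, OpenCV 4.12 (cv2) and the standard library are available. Lean on these libraries where they do the work, as an engineer would, in place of code of your own. Each camera call takes 0.05 s, during which the arm holds its last target.

## Working session

There is one attempt and no reset: what is moved stays moved. The work goes in short steps, Python scripts to look and compute and a shell command to move; the robot and the scene stay as the last step left them, time stands still between calls to the robot, and variables do not carry over. Pictures are saved under pics/ and viewed, and the job is handed in when it is done.

```bash
ls; mkdir -p pics; python3 - <<'E'
from plant import ctrl, vision, nets
import cv2, numpy as np
o=ctrl.get_obs(); print(o)
for n in ["scene","top"]:
    p,d=vision.snapshot(n); cv2.imwrite(f"pics/{n}0.png",p[:,:,::-1]); np.save(f"{n}_d.npy",d); np.save(f"{n}_p.npy",p)
    for t in ["plain_sleeve","grooved_sleeve","stop_bar","bed","bench_dog","spacer","lattice_cube","lattice_pair"]:
        print(n,t,[(np.round(r["location"],3).tolist(),round(r["score"],2)) for r in nets.boxes_of(t,n)][:3])
E
```

```text
pics
{'clock': 0.0, 'joint_pos': array([ 9.22525909e+01,  2.05904931e+01,  6.32315313e-01, -2.05700955e-02,
       -7.01353251e+01, -1.65084557e+01]), 'qvel': array([-0.10501961, -0.1051363 , -0.1321885 ,  0.00393168,  0.04788447,
       -0.11112324]), 'tau': array([-1.03747429e-04, -5.82715166e+01,  2.93062019e+01,  6.99736163e+00,
        6.87495005e-03, -1.51219219e-04]), 'tool_pos': array([0.16610603, 0.65372514, 0.22562082]), 'orientation': array([-1.79991968e+02, -9.51437275e-02, -1.04262877e+02]), 'force': array([ 0.0505377 , -0.43207009,  0.28829941]), 'moment': array([-0.00109644,  0.02912432, -0.00959942]), 'opening': 0.08726345634426266}
scene plain_sleeve [([0.541, -0.461, 0.058], 0.98), ([0.58, -0.204, 0.087], 0.93), ([0.595, -0.335, 0.052], 0.77)]
scene grooved_sleeve [([0.657, -0.173, 0.084], 0.62)]
scene stop_bar [([0.528, 0.09, 0.12], 0.64), ([0.715, 0.067, 0.055], 0.48)]
scene bed [([0.56, -0.02, 0.069], 0.62)]
scene bench_dog [([0.459, -0.152, 0.061], 0.83), ([0.692, -0.416, 0.088], 0.2)]
scene spacer [([0.732, -0.08, 0.024], 0.61)]
scene lattice_cube [([0.395, -0.058, 0.033], 0.6)]
scene lattice_pair [([0.716, 0.07, 0.057], 0.66)]
top plain_sleeve [([0.524, -0.459, 0.055], 0.97), ([0.58, -0.322, 0.054], 0.86), ([0.446, -0.342, 0.052], 0.76)]
top grooved_sleeve [([0.645, -0.165, 0.095], 0.62)]
top stop_bar [([0.511, 0.096, 0.127], 0.94)]
top bed [([0.553, -0.003, 0.065], 0.65)]
top bench_dog [([0.447, -0.146, 0.062], 0.7)]
top spacer [([0.568, -0.191, 0.095], 0.68), ([0.724, -0.069, 0.03], 0.45), ([0.669, -0.403, 0.088], 0.36)]
top lattice_cube [([0.444, -0.146, 0.065], 0.74), ([0.393, -0.054, 0.06], 0.61)]
top lattice_pair [([0.711, 0.074, 0.058], 0.83)]
```

View pics/scene0.png

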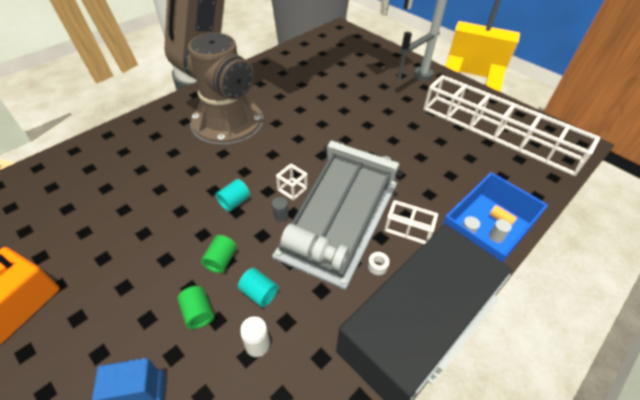

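View pics/top0.png

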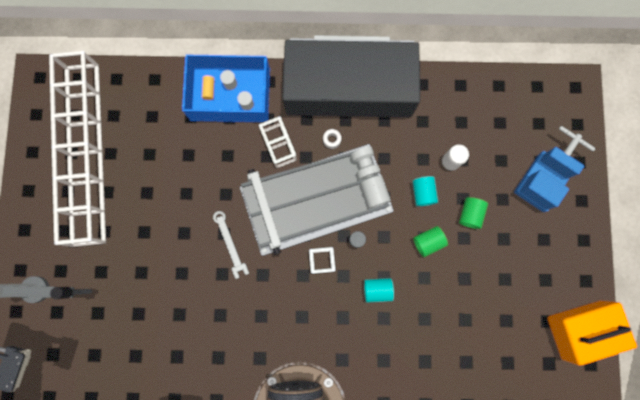

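```bash
cat > h.py <<'E'
import numpy as np
from plant import vision
def cloud(n,d):
    i=vision.camera_info(n);K=np.array(i["camera_matrix"]);T=np.linalg.inv(np.array(i["camera_from_world"]))
    v,u=np.mgrid[:d.shape[0],:d.shape[1]]
    P=np.stack([(u-K[0,2])/K[0,0]*d,(v-K[1,2])/K[1,1]*d,d,np.ones_like(d)],-1)@T.T
    return P[...,:3]
def proj(n,X):
    i=vision.camera_info(n);K=np.array(i["camera_matrix"]);M=np.array(i["camera_from_world"])
    q=np.asarray(X)@M[:3,:3].T+M[:3,3];q=q@K.T;return q[...,:2]/q[...,2:]
E
python3 - <<'E'
import numpy as np,cv2
from h import *
for n,(x0,y0,x1,y1) in {"top":(230,130,410,265),"scene":(260,130,410,290)}.items():
    p=np.load(n+"_p.npy");c=cv2.resize(p[y0:y1,x0:x1],None,fx=4,fy=4 if n=="top" else 3.6,interpolation=cv2.INTER_CUBIC)
    cv2.imwrite(f"pics/{n}crop.png",c[:,:,::-1])
d=np.load("top_d.npy");P=cloud("top",d)
for (u,v) in [(372,190),(363,160),(383,188),(330,185),(320,215),(265,210),(290,250),(340,152),(357,240),(322,260),(331,138),(300,195)]:
    print((u,v),np.round(P[v,u],3))
print(np.round(vision.camera_info("top")["camera_from_world"],3),vision.camera_info("top")["camera_matrix"])
E
```

```text
(372, 190) [ 0.57  -0.178  0.101]
(363, 160) [ 0.653 -0.156  0.086]
(383, 188) [ 0.578 -0.208  0.091]
(330, 185) [ 0.59  -0.07   0.057]
(320, 215) [ 0.507 -0.045  0.067]
(265, 210) [0.51  0.094 0.127]
(290, 250) [0.417 0.036 0.002]
(340, 152) [ 0.695 -0.097 -0.002]
(357, 240) [ 0.443 -0.143  0.063]
(322, 260) [ 0.391 -0.052  0.003]
(331, 138) [ 0.736 -0.071 -0.003]
(300, 195) [0.56  0.01  0.064]
[[ 1.700e-02 -1.000e+00  1.000e-03 -6.400e-02]
 [-9.890e-01 -1.700e-02 -1.440e-01  5.440e-01]
 [ 1.440e-01  1.000e-03 -9.900e-01  1.355e+00]
 [ 0.000e+00  0.000e+00  0.000e+00  1.000e+00]] [[516.46678629   0.         324.03265676]
 [  0.         516.46678629 202.24369994]
 [  0.           0.           1.        ]]
```

View pics/topcrop.png

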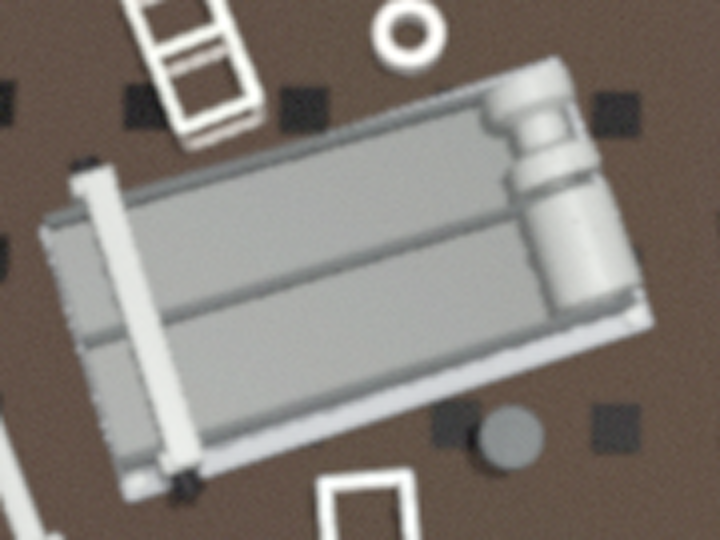

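View pics/scenecrop.png

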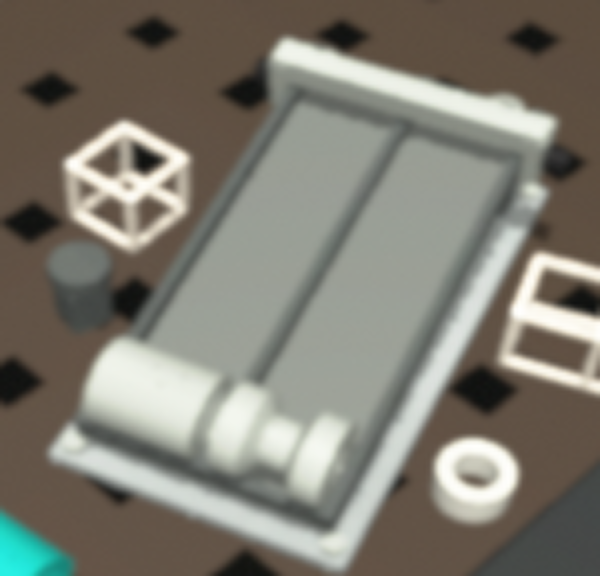

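```bash
cat > m.py <<'E'
from h import *
from scipy.optimize import least_squares
d=np.load("top_d.npy");P=cloud("top",d);ds=np.load("scene_d.npy");Ps=cloud("scene",ds)
def R(yaw):
    c,s=np.cos(yaw),np.sin(yaw);a=np.radians(9)
    u=np.array([np.cos(a)*c,np.cos(a)*s,np.sin(a)]);y=np.array([-s,c,0]);return np.stack([u,y,np.cross(u,y)],1)
def bed2w(q,X): return np.asarray(X)@R(q[2]).T+np.array([q[0],q[1],.062])
def w2bed(q,X): return (np.asarray(X)-np.array([q[0],q[1],.062]))@R(q[2])
E
python3 - <<'E'
from m import *
# rails lateral from pixels (top view full-res)
import cv2
mid=lambda x,y:(230+x/4-.375,130+y/4-.375)
rail=np.array([mid(95,343),mid(515,210)])   # centre rail top centre
i=vision.camera_info("top");K=i["camera_matrix"]
q=np.array([.555,-.01,np.radians(105)])
for it in range(5):
    # points on lanes
    B=w2bed(q,P); m=(abs(abs(B[...,1])-.041)<.025)&(B[...,0]>-.09)&(B[...,0]<.04)&(abs(B[...,2])<.02)&(d>0)
    pts=P[m]
    def f(q):
        z=w2bed(q,pts)[:,2]
        pr=proj("top",bed2w(q,[[.155,0,.014],[-.10,0,.014]]))
        dr=(rail[1]-rail[0])/np.linalg.norm(rail[1]-rail[0]);n=np.array([-dr[1],dr[0]])
        e=(pr-rail[0])@n
        return np.r_[z/.002/np.sqrt(len(z)/30),e*2]
    r=least_squares(f,q,loss="soft_l1");q=r.x
print(q,np.degrees(q[2]),m.sum(),r.fun[-2:],np.std(w2bed(q,pts)[:,2]),np.median(w2bed(q,pts)[:,2]))
A=np.c_[pts[:,:2],np.ones(len(pts))];g=np.linalg.lstsq(A,pts[:,2],rcond=None)[0];print("free plane slope",np.degrees(np.arctan(np.hypot(*g[:2]))),np.degrees(np.arctan2(g[1],g[0])))
np.save("q.npy",q)
B=w2bed(q,P);Bs=w2bed(q,Ps)
for nm,b,dd in(("top",B,d),("scene",Bs,ds)):
    k=(dd>0)&(b[...,0]>-.18)&(b[...,0]<-.1)&(b[...,2]>.055)&(b[...,2]<.07)&(abs(b[...,1])<.09)
    for s in(-1,1):
        kk=k&(np.sign(b[...,1])==s);t=b[kk];print(nm,"sleeve",s,len(t),t.mean(0) if len(t) else 0)
    k=(dd>0)&(b[...,0]>.04)&(b[...,0]<.18)&(b[...,2]>.038)&(b[...,2]<.055)&(abs(b[...,1])<.08)
    t=b[k];print("stop",len(t),np.percentile(t[:,0],[2,10,50,90,98]),np.median(t[:,2]))
img=np.load("top_p.npy").copy()
p=np.load("scene_p.npy").copy()
for n,im in(("top",img),("scene",p)):
    big=cv2.resize(im,None,fx=4,fy=4,interpolation=cv2.INTER_CUBIC)
    for y in(-.086,-.078,-.004,.004,.078,.086):
        a=(proj(n,bed2w(q,[[-.18,y,.014],[.18,y,.014]]))*4+1.5).astype(int).tolist();cv2.line(big,a[0],a[1],(255,0,0),1)
    for x in(-.18,-.172,.18):
        a=(proj(n,bed2w(q,[[x,-.086,.0 if x>0 else .01],[x,.086,0 if x>0 else .01]]))*4+1.5).astype(int).tolist();cv2.line(big,a[0],a[1],(0,0,255),1)
    x0,y0=(230,130) if n=="top" else (260,130)
    cv2.imwrite(f"pics/ov_{n}.png",big[y0*4:y0*4+600,x0*4:x0*4+760,::-1])
E
```

```text
[ 0.55602219 -0.02904974  1.92262103] 110.1580705508728 1760 [-0.04449981  0.04623465] 0.0027586015098826147 3.720747129578154e-06
free plane slope 8.876039257334163 108.6673688607312
top sleeve -1 159 [-0.15391058 -0.04100617  0.05873488]
top sleeve 1 296 [-0.15308175  0.04107005  0.0587242 ]
stop 494 [0.1282945  0.13017312 0.13825377 0.1461482  0.14776605] 0.04399856909626657
scene sleeve -1 250 [-0.15802501 -0.04284483  0.05862456]
scene sleeve 1 401 [-0.15713121  0.0390393   0.05888397]
stop 423 [0.12504488 0.12631096 0.1330921  0.1430263  0.14568258] 0.04453818632122474
```

View pics/ov_top.png

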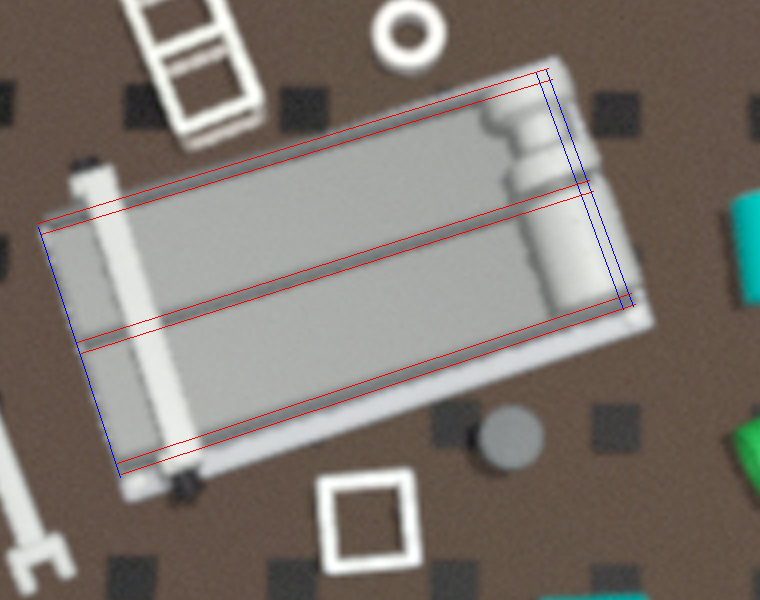

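View pics/ov_scene.png

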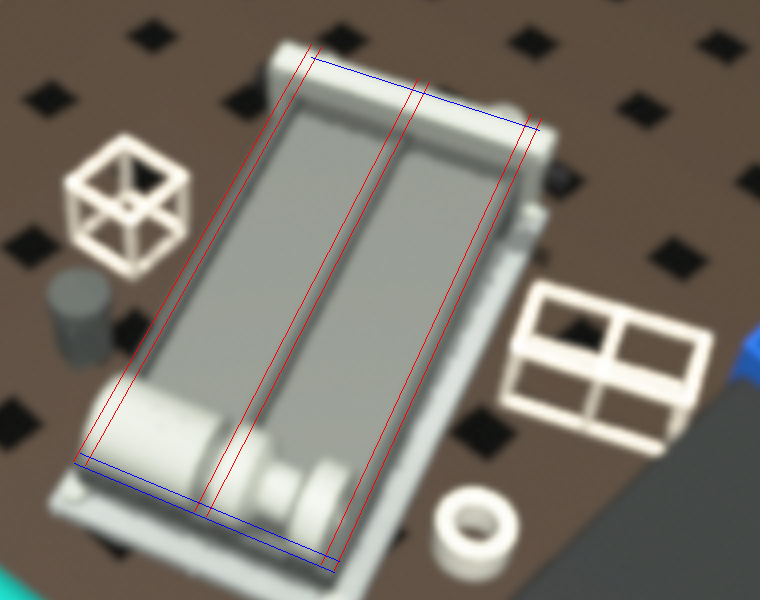

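```bash
python3 - <<'E'
from m import *
q=np.load("q.npy")
for n,b,p in(("top",P,d),("scene",Ps,ds)):
    k=(p>0)&(b[...,0]>.3)&(b[...,0]<.8)&(b[...,1]>-.35)&(b[...,1]<.3)&(abs(b[...,2])<.012)
    t=b[k];A=np.c_[t[:,:2]-[.55,0],np.ones(len(t))];print(n,"table",len(t),np.linalg.lstsq(A,t[:,2],rcond=None)[0],t[:,2].std())
    bb=w2bed(q,b);m=(abs(abs(bb[...,1])-.041)<.022)&(bb[...,0]>-.08)&(bb[...,0]<.03)&(abs(bb[...,2])<.015)&(p>0)
    t=b[m];A=np.c_[t[:,:2]-[.55,0],np.ones(len(t))];g=np.linalg.lstsq(A,t[:,2],rcond=None)[0];print(" bed",g,np.degrees(np.arctan(np.hypot(*g[:2]))),np.degrees(np.arctan2(g[1],g[0])))
import cv2
for n,boxes in {"top":[(335,135,400,215),(232,165,285,260)],"scene":[(270,200,350,290)]}.items():
    p=np.load(n+"_p.npy")
    for j,(a,b,c,e) in enumerate(boxes):
        cv2.imwrite(f"pics/z_{n}{j}.png",cv2.resize(p[b:e,a:c],None,fx=6,fy=6,interpolation=cv2.INTER_CUBIC)[:,:,::-1])
E
```

```text
top table 29746 [ 8.38325890e-05  9.52002266e-04 -3.35236229e-04] 0.003531841681401198
 bed [-0.05023251  0.14783474  0.0665624 ] 8.874276602229125 108.76716022679263
scene table 21048 [0.00130472 0.00014582 0.00057382] 0.0027592118364666114
 bed [-0.05154185  0.14887872  0.0674377 ] 8.95325354658653 109.09586555310632
```

View pics/z_top0.png

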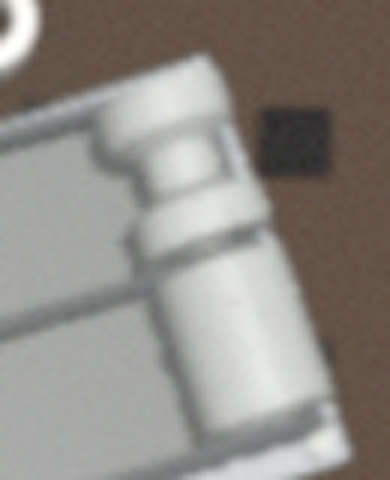

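View pics/z_top1.png

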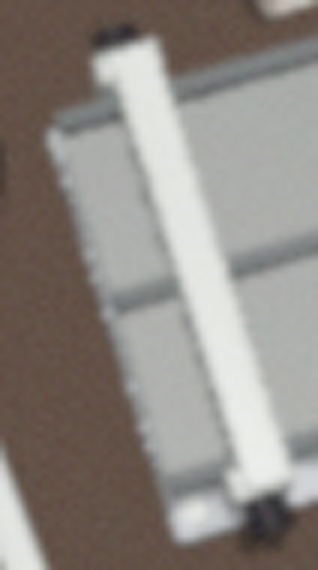

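View pics/z_scene0.png

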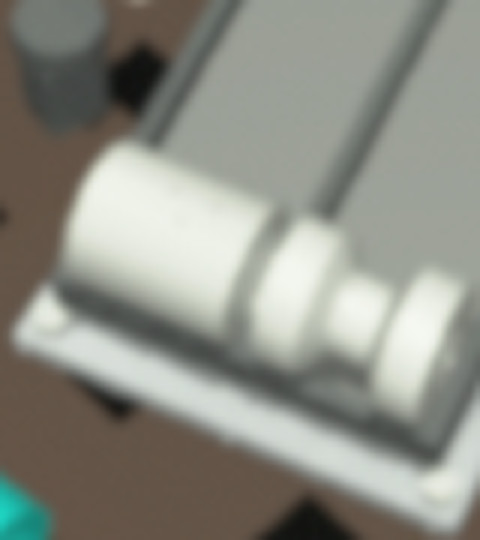

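```bash
python3 - <<'E'
from m import *
q=np.load("q.npy");q[2]=np.radians(109.4)
# bed plane offset fix: recentre
for n,b,p in(("top",P,d),("scene",Ps,ds)):
    bb=w2bed(q,b)
    for y0 in(.041,):
        k=(p>0)&(abs(bb[...,1]-y0)<.028)&(bb[...,0]>-.2)&(bb[...,0]<-.1)&(bb[...,2]>.03)&(bb[...,2]<.07)
        t=bb[k]
        f=lambda v:np.hypot(t[:,0]-v[0]-v[2]*(t[:,1]-y0),t[:,2]-v[1])-.03
        r=least_squares(f,[-.142,.03,0],loss="soft_l1",f_scale=.002);print(n,y0,len(t),r.x,np.std(f(r.x)))
        h=[(round(x,3),round(float(np.median(t[abs(t[:,0]-x)<.003][:,2])),4)) for x in np.arange(-.195,-.1,.006) if (abs(t[:,0]-x)<.003).sum()>3];print(h)
    # ends of the sleeve in y
    k=(p>0)&(abs(bb[...,0]+.152)<.012)&(bb[...,2]>.053)&(bb[...,2]<.07);t=bb[k][:,1];print(" y hist",np.histogram(t,bins=np.arange(-.1,.101,.008)))
    k=(p>0)&(abs(bb[...,1]-.041)<.03)&(bb[...,0]>.04)&(bb[...,0]<.19);t=bb[k]
    print([(round(x,3),round(float(np.median(t[abs(t[:,0]-x)<.003][:,2])),4)) for x in np.arange(.08,.19,.006) if (abs(t[:,0]-x)<.003).sum()>3])
E
```

```text
top 0.041 472 [-0.15503195  0.0296322  -0.00976183] 0.0022913913784245957
[(np.float64(-0.183), 0.0428), (np.float64(-0.177), 0.0492), (np.float64(-0.171), 0.055), (np.float64(-0.165), 0.0578), (np.float64(-0.159), 0.0595), (np.float64(-0.153), 0.0589), (np.float64(-0.147), 0.0586), (np.float64(-0.141), 0.0568), (np.float64(-0.135), 0.0519), (np.float64(-0.129), 0.043), (np.float64(-0.123), 0.0357)]
 y hist (array([ 0,  0,  6, 25, 25, 16,  0,  0,  3, 23, 24, 15,  1, 22, 28, 25, 29,
       27, 26, 26, 28, 21,  0,  0,  0]), array([-0.1  , -0.092, -0.084, -0.076, -0.068, -0.06 , -0.052, -0.044,
       -0.036, -0.028, -0.02 , -0.012, -0.004,  0.004,  0.012,  0.02 ,
        0.028,  0.036,  0.044,  0.052,  0.06 ,  0.068,  0.076,  0.084,
        0.092,  0.1  ]))
[(np.float64(0.08), 0.0003), (np.float64(0.086), 0.0005), (np.float64(0.092), 0.0009), (np.float64(0.098), 0.0006), (np.float64(0.104), -0.0006), (np.float64(0.11), -0.0002), (np.float64(0.116), 0.0006), (np.float64(0.122), 0.0001), (np.float64(0.128), 0.0435), (np.float64(0.134), 0.0436), (np.float64(0.14), 0.0442), (np.float64(0.1
[... 632 characters left out ...]
 (array([ 0,  0, 18, 31, 32, 10,  0,  0, 11, 34, 31, 10, 12, 30, 32, 30, 31,
       30, 25, 28, 29, 19,  0,  0,  0]), array([-0.1  , -0.092, -0.084, -0.076, -0.068, -0.06 , -0.052, -0.044,
       -0.036, -0.028, -0.02 , -0.012, -0.004,  0.004,  0.012,  0.02 ,
        0.028,  0.036,  0.044,  0.052,  0.06 ,  0.068,  0.076,  0.084,
        0.092,  0.1  ]))
[(np.float64(0.08), 0.0008), (np.float64(0.086), 0.0017), (np.float64(0.092), 0.0013), (np.float64(0.098), 0.0011), (np.float64(0.104), 0.0012), (np.float64(0.11), 0.0005), (np.float64(0.116), 0.0008), (np.float64(0.122), 0.001), (np.float64(0.128), 0.0331), (np.float64(0.134), 0.0239), (np.float64(0.14), 0.0438), (np.float64(0.146), 0.0425)]
```

```bash
cat > t.py <<'E'
from m import *
from plant import ctrl
from scipy.spatial.transform import Rotation as Ro
q=np.load("q.npy"); 
# keep plane, set yaw 110 deg
q[2]=np.radians(110.0)
def target(b):
    Rb=R(q[2]); X=np.stack([Rb[:,1],Rb[:,0],-Rb[:,2]],1)
    return bed2w(q,b),X
def rep(b):
    o=ctrl.get_obs(); Rt=Ro.from_euler("xyz",o["orientation"],degrees=True).as_matrix()
    p,X=target(b)
    print("t",round(o["clock"],2),"bed pos",np.round(w2bed(q,o["tool_pos"]),4),"F bed",np.round(o["force"]@R(q[2]),2),"open",round(o["opening"],4))
    print("turn",np.round(Ro.from_matrix(Rt.T@X).as_rotvec()/.1,2)," shift now-axes",np.round(Rt.T@(p-o["tool_pos"])/.04,2)," target-axes",np.round(X.T@(p-o["tool_pos"])/.04,2),"target",np.round(p,3),"J",np.round(o["joint_pos"],0))
E
python3 - <<'E'
from t import *
rep([-.235,.0405,.12]); print(target([-.235,.0405,.018])[0],target([.06,.0405,.018])[0])
print("dog,cube in bed",w2bed(q,[[.443,-.143,.06],[.393,-.054,.06]]))
E
```

```text
t 0.9 bed pos [0.7915 0.1326 0.0413] F bed [ 0.6   1.1  -0.06] open 0.0873
turn [-1.45 -0.76  9.71]  shift now-axes [ 19.91 -16.34   2.07]  target-axes [ -2.3  -25.66  -1.97] target [ 0.604 -0.279  0.144] J [ 92.  21.   1.   0. -70. -17.]
[ 0.5983129  -0.26365657  0.04301629] [0.49865915 0.01013984 0.08916446]
dog,cube in bed [[-0.06789283  0.14517941  0.00872824]
 [ 0.03160062  0.16172424 -0.00702998]]
```

```bash
python3 -m jog '-.14 -.08 .97 0 0 -.3 -.68; -.14 -.08 .97 0 0 -.3 -.68; -.14 -.08 .97 0 0 -.3 -.68; -.14 -.08 .97 0 0 -.3 -.68; -.14 -.08 .97 0 0 -.3 -.68; -.14 -.08 .97 0 0 -.3 -.68; -.14 -.08 .97 0 0 -.2 -.68; -.14 -.08 .97 0 0 0 -.68'
python3 -m jog '-.15 -.08 .97 0 0 0 -.68; -.15 -.08 .97 0 0 0 -.68; 0 0 0 0 0 0 -.68'
python3 -c "
from t import *
rep([-.235,.0405,.12])"
```

```text
clock: 1.9
tool_pos: [0.1684, 0.6515, 0.3075]
orientation: [172.8, 1.0, -149.0]
force: [1.2, -0.2, -0.6]
opening: 0.0156
clock: 2.28
tool_pos: [0.1683, 0.6509, 0.3067]
orientation: [171.0, 0.3, -159.9]
force: [1.1, -0.0, 0.4]
opening: 0.0137
t 2.27 bed pos [0.8004 0.1318 0.121 ] F bed [-0.31 -1.01  0.48] open 0.0137
turn [0.   0.05 0.02]  shift now-axes [ -2.23 -25.89   0.03]  target-axes [ -2.28 -25.88   0.03] target [ 0.604 -0.279  0.144] J [ 90.  14.   2.  -3. -70. -70.]
```

```bash
python3 -m jog '0 0 0 -.1 -1 0 -.68; 0 0 0 -.1 -1 0 -.68; 0 0 0 -.1 -1 0 -.68; 0 0 0 -.1 -1 0 -.68; 0 0 0 -.1 -1 0 -.68; 0 0 0 -.1 -1 0 -.68; 0 0 0 -.1 -1 0 -.68; 0 0 0 -.1 -1 0 -.68'
python3 -m jog '0 0 0 -.1 -1 0 -.68; 0 0 0 -.1 -1 0 -.68; 0 0 0 -.1 -1 0 -.68; 0 0 0 -.1 -1 0 -.68; 0 0 0 -.1 -1 0 -.68; 0 0 0 -.1 -1 0 -.68; 0 0 0 -.1 -1 0 -.68; 0 0 0 -.1 -1 0 -.68'
python3 -m jog '0 0 0 -.1 -1 0 -.68; 0 0 0 -.1 -1 0 -.68; 0 0 0 -.1 -1 0 -.68; 0 0 0 -.1 -1 0 -.68; 0 0 0 -.1 -1 0 -.68; 0 0 0 -.1 -1 0 -.68; 0 0 0 -.1 -1 0 -.68; 0 0 0 0 0 0 -.68'
python3 -c "
from t import *
rep([-.235,.0405,.12])"
```

```text
clock: 3.28
tool_pos: [0.3072, 0.3642, 0.2567]
orientation: [171.0, 0.3, -159.8]
force: [1.0, 0.5, -0.2]
opening: 0.0143
clock: 4.28
tool_pos: [0.446, 0.0782, 0.2069]
orientation: [171.0, 0.3, -159.8]
force: [0.9, 0.7, 1.2]
opening: 0.0141
clock: 5.28
tool_pos: [0.5671, -0.173, 0.1617]
orientation: [171.0, 0.2, -160.0]
force: [-0.3, 1.1, -0.6]
opening: 0.0142
t 5.28 bed pos [-0.1217  0.0389  0.1202] F bed [ 1.06 -0.12 -0.8 ] open 0.0142
turn [0.   0.03 0.01]  shift now-axes [ 0.04 -2.83  0.  ]  target-axes [ 0.04 -2.83  0.01] target [ 0.604 -0.279  0.144] J [ -4.  19.  -7.  -9. -68.  28.]
```

```bash
python3 -m jog '0 0 0 0 -1 0 -.68; 0 0 0 .03 -1 0 -.68; 0 0 0 0 -.85 0 -.68; 0 0 0 0 0 0 -.68; 0 0 0 0 0 0 -.68'
python3 - <<'E'
from t import *
import cv2
o=ctrl.get_obs();p,dd=vision.snapshot("wrist");cv2.imwrite("pics/w1.png",p[:,:,::-1])
rep([-.235,.0405,.018])
i=vision.camera_info("wrist");K=np.array(i["camera_matrix"]);T=np.array(i["tool_from_camera"]);print(np.round(T,3))
v,u=np.mgrid[:400,:640];C=np.stack([(u-K[0,2])/K[0,0]*dd,(v-K[1,2])/K[1,1]*dd,dd],-1)
Rt=Ro.from_euler("xyz",o["orientation"],degrees=True).as_matrix()
W=(C@T[:3,:3].T+T[:3,3])@Rt.T+o["tool_pos"];b=w2bed(q,W)
ok=dd>0
k=ok&(abs(b[...,1]-.04)<.025)&(b[...,0]>-.2)&(b[...,0]<-.1)&(b[...,2]>.03)&(b[...,2]<.07);t=b[k]
if len(t)>30:
    f=lambda v:np.hypot(t[:,0]-v[0]-v[2]*(t[:,1]-.04),t[:,2]-v[1])-.03
    r=least_squares(f,[-.15,.03,0],loss="soft_l1",f_scale=.002);print(len(t),r.x,np.std(f(r.x)))
k=ok&(b[...,2]>.045)&(b[...,2]<.07)&(b[...,0]>-.2)&(b[...,0]<-.12);t=b[k][:,1];print(*zip(*np.histogram(t,bins=np.arange(-.1,.101,.004))))
k=ok&(abs(abs(b[...,1]-.04)-0)<.025)&(b[...,0]>-.1)&(b[...,0]<.08);t=b[k];print("bed z",len(t),np.median(t[:,2]) if len(t) else 0)
E
```

```text
clock: 5.9
tool_pos: [0.604, -0.2763, 0.1453]
orientation: [171.0, 0.3, -159.9]
force: [-0.0, 0.9, 0.8]
opening: 0.0139
t 5.95 bed pos [-0.2324  0.0393  0.1215] F bed [-0.27  0.28  0.07] open 0.0139
turn [-0.    0.05  0.03]  shift now-axes [ 0.04 -0.07  2.59]  target-axes [ 0.03 -0.07  2.59] target [ 0.598 -0.264  0.043] J [-12.  27.   2.  -8. -70.  36.]
[[ 1.     0.001 -0.     0.001]
 [-0.001  0.958  0.287 -0.078]
 [ 0.    -0.287  0.958 -0.157]
 [ 0.     0.     0.     1.   ]]
890 [-0.15450641  0.02912192  0.00513614] 0.0004868914720622283
(np.int64(0), np.float64(-0.1)) (np.int64(0), np.float64(-0.096)) (np.int64(0), np.float64(-0.092)) (np.int64(0), np.float64(-0.088)) (np.int64(0), np.float64(-0.08399999999999999)) (np.int64(0), np.float64(-0.07999999999999999)) (np.int64(0), np.float64(-0.07599999999999998)) (np.int64(0), np.float64(-0.07199999999999998)) (np.int64(0), np.float64(-0.06799999999999998)) (np.int64(0), np.float64(-0.06399999999999997)) (np.int64(0), np.float64(-0.05999999999999997)) (np.int64(0), np.float64(-0.055999999999999966)) (np.int64(0), np.float64(-0.0519999
[... 1120 characters left out ...]
12)) (np.int64(86), np.float64(0.04400000000000012)) (np.int64(101), np.float64(0.048000000000000126)) (np.int64(32), np.float64(0.05200000000000013)) (np.int64(0), np.float64(0.05600000000000013)) (np.int64(0), np.float64(0.06000000000000014)) (np.int64(0), np.float64(0.06400000000000014)) (np.int64(0), np.float64(0.06800000000000014)) (np.int64(0), np.float64(0.07200000000000015)) (np.int64(0), np.float64(0.07600000000000015)) (np.int64(0), np.float64(0.08000000000000015)) (np.int64(0), np.float64(0.08400000000000016)) (np.int64(0), np.float64(0.08800000000000016)) (np.int64(0), np.float64(0.09200000000000016)) (np.int64(0), np.float64(0.09600000000000017))
bed z 386 -0.0007187486518697294
```

View pics/w1.png

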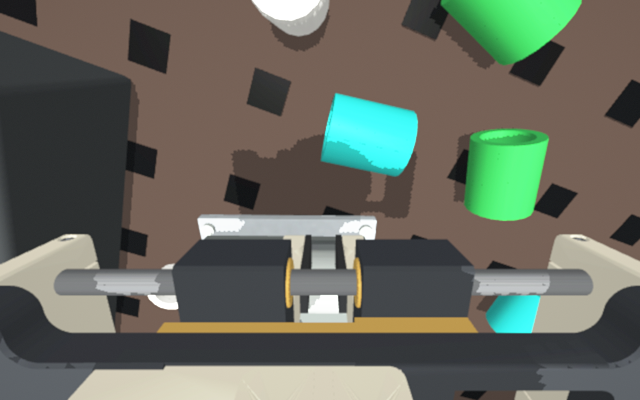

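```bash
python3 -m jog '0 0 0 .03 .55 0 -.68; 0 0 0 0 0 .9 -.68; 0 0 0 0 0 .9 -.68; 0 0 0 0 0 .5 -.68; 0 0 0 0 0 .27 -.68; 0 0 0 0 0 0 -.68; 0 0 0 0 0 0 -.68'
python3 - <<'E'
from t import *
import cv2
rep([-.194,.0405,.018])
p,dd=vision.snapshot("scene");cv2.imwrite("pics/s2.png",cv2.resize(p[140:320,220:420],None,fx=4,fy=3.3*4/4,interpolation=cv2.INTER_CUBIC)[:,:,::-1])
E
```

```text
clock: 6.82
tool_pos: [0.5913, -0.2417, 0.0485]
orientation: [171.1, 0.4, -159.9]
force: [-0.2, -0.9, 0.2]
opening: 0.0141
t 6.83 bed pos [-0.2114  0.0396  0.0198] F bed [-0.78  0.49  0.33] open 0.0141
turn [-0.01  0.06  0.02]  shift now-axes [0.02 0.43 0.05]  target-axes [0.02 0.43 0.05] target [ 0.584 -0.226  0.049] J [-10.  30.  -7.  -9. -58.  35.]
```

View pics/s2.png

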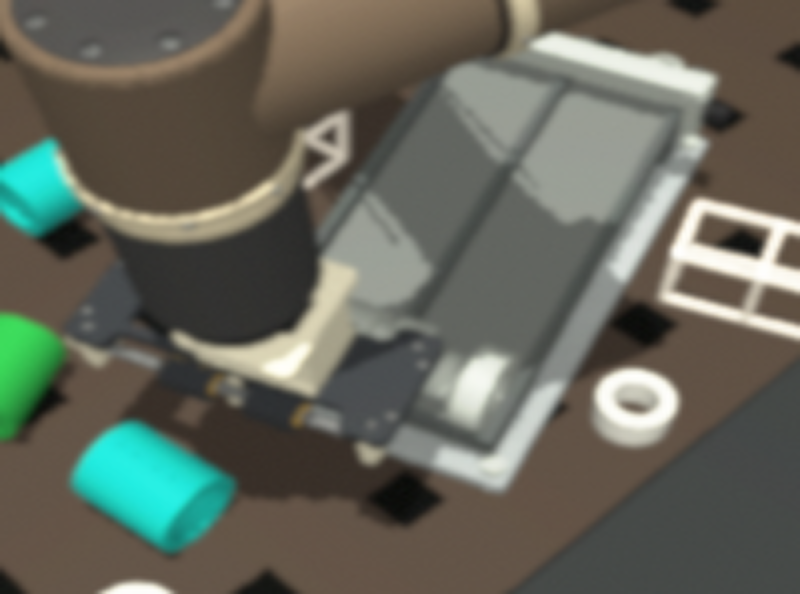

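```bash
python3 -m jog '0 0 0 .02 .1 .03 -.68; 0 0 0 0 .1 0 -.68; 0 0 0 0 .1 0 -.68; 0 0 0 0 .06 0 -.68; 0 0 0 0 .06 0 -.68; 0 0 0 0 .06 0 -.68; 0 0 0 0 .06 0 -.68; 0 0 0 0 .06 0 -.68'
python3 -c "
from t import *
rep([.0555,.0405,.018])"
python3 -m jog '0 0 0 0 .08 0 -.68; 0 0 0 0 .08 0 -.68; 0 0 0 0 .08 0 -.68; 0 0 0 0 .08 0 -.68'
python3 -c "
from t import *
rep([.0555,.0405,.018])"
```

```text
clock: 7.88
tool_pos: [0.5818, -0.2196, 0.05]
orientation: [171.0, 0.3, -160.0]
force: [1.4, -2.2, 1.3]
opening: 0.0139
t 7.88 bed pos [-0.1875  0.041   0.0175] F bed [-2.32 -0.57  1.65] open 0.0139
turn [-0.01  0.05  0.01]  shift now-axes [-0.02  6.07 -0.02]  target-axes [-0.01  6.07 -0.01] target [0.5   0.006 0.088] J [ -8.  28.  -9. -10. -57.  34.]
clock: 8.38
tool_pos: [0.5772, -0.2074, 0.0518]
orientation: [171.0, 0.3, -160.0]
force: [1.3, -2.6, 1.5]
opening: 0.0142
t 8.38 bed pos [-0.1743  0.0411  0.0173] F bed [-2.56 -0.32  1.91] open 0.0142
turn [-0.    0.05  0.01]  shift now-axes [-0.02  5.74 -0.02]  target-axes [-0.02  5.74 -0.02] target [0.5   0.006 0.088] J [ -7.  27. -10. -10. -57.  33.]
```

```bash
for i in 1; do python3 -m jog '0 0 0 0 .12 0 -.68; 0 0 0 0 .12 0 -.68; 0 0 0 0 .14 0 -.68; 0 0 0 0 .14 0 -.68; 0 0 0 0 .14 0 -.68; 0 0 0 0 .14 0 -.68; 0 0 0 0 .14 0 -.68; 0 0 0 0 .14 0 -.68'; done
python3 -c "
from t import *
rep([.0555,.0405,.018])"
python3 -m jog '0 0 0 0 .14 0 -.68; 0 0 0 0 .14 0 -.68; 0 0 0 0 .14 0 -.68; 0 0 0 0 .14 0 -.68; 0 0 0 0 .14 0 -.68; 0 0 0 0 .14 0 -.68; 0 0 0 0 .14 0 -.68; 0 0 0 0 .14 0 -.68'
python3 -c "
from t import *
rep([.0555,.0405,.018])"
```

```text
clock: 9.38
tool_pos: [0.5625, -0.1672, 0.0586]
orientation: [171.0, 0.3, -160.0]
force: [1.0, -3.8, 0.9]
opening: 0.014
t 9.38 bed pos [-0.131   0.0412  0.0173] F bed [-3.75  0.38  1.47] open 0.014
turn [-0.    0.05  0.01]  shift now-axes [-0.02  4.66 -0.02]  target-axes [-0.02  4.66 -0.02] target [0.5   0.006 0.088] J [ -3.  25. -14. -10. -55.  29.]
clock: 10.38
tool_pos: [0.5473, -0.1257, 0.0656]
orientation: [171.0, 0.3, -160.0]
force: [1.7, -2.8, 2.8]
opening: 0.0141
t 10.38 bed pos [-0.0861  0.0413  0.0173] F bed [-2.76 -0.58  3.27] open 0.0141
turn [-0.    0.05  0.01]  shift now-axes [-0.02  3.54 -0.02]  target-axes [-0.02  3.54 -0.02] target [0.5   0.006 0.088] J [  1.  22. -17. -11. -54.  26.]
```

```bash
python3 -m jog '0 0 0 0 .14 0 -.68; 0 0 0 0 .14 0 -.68; 0 0 0 0 .14 0 -.68; 0 0 0 0 .14 0 -.68; 0 0 0 0 .14 0 -.68; 0 0 0 0 .14 0 -.68; 0 0 0 0 .14 0 -.68; 0 0 0 0 .14 0 -.68'
python3 -m jog '0 0 0 0 .14 0 -.68; 0 0 0 0 .14 0 -.68; 0 0 0 0 .14 0 -.68; 0 0 0 0 .14 0 -.68; 0 0 0 0 .14 0 -.68; 0 0 0 0 .14 0 -.68; 0 0 0 0 .14 0 -.68; 0 0 0 0 .14 0 -.68'
python3 - <<'E'
from t import *
import cv2
rep([.0555,.0405,.018])
for n in("scene","top"):
    p,dd=vision.snapshot(n);cv2.imwrite(f"pics/{n}3.png",cv2.resize(p[100:280,210:430],None,fx=3.5,fy=3.3,interpolation=cv2.INTER_CUBIC)[:,:,::-1])
E
```

```text
clock: 11.38
tool_pos: [0.5321, -0.0841, 0.0726]
orientation: [171.0, 0.3, -160.0]
force: [0.5, -2.9, 1.5]
opening: 0.0143
clock: 12.38
tool_pos: [0.5169, -0.0425, 0.0796]
orientation: [171.0, 0.3, -160.0]
force: [0.8, -2.7, 1.9]
opening: 0.0139
t 12.38 bed pos [0.0034 0.0414 0.0172] F bed [-2.5   0.15  2.3 ] open 0.0139
turn [-0.    0.05  0.01]  shift now-axes [-0.02  1.3  -0.02]  target-axes [-0.02  1.3  -0.02] target [0.5   0.006 0.088] J [ 10.  17. -22. -11. -53.  17.]
```

View pics/scene3.png

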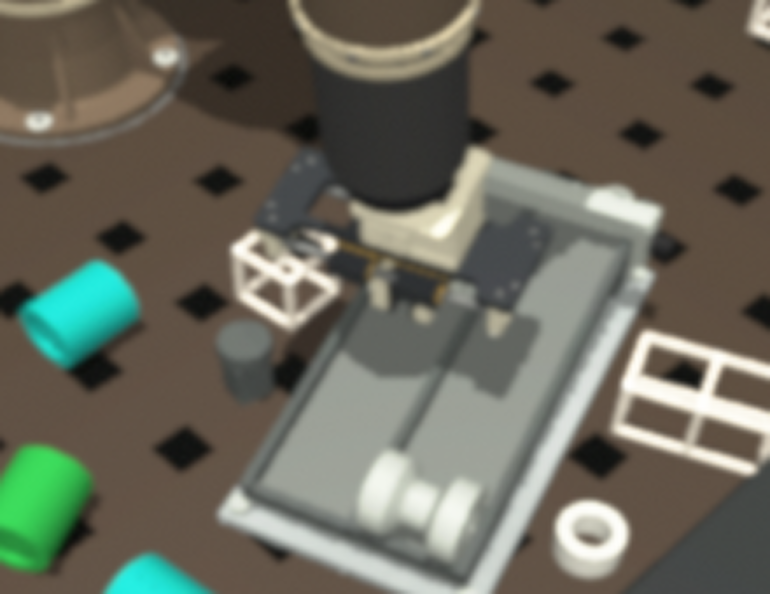

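View pics/top3.png

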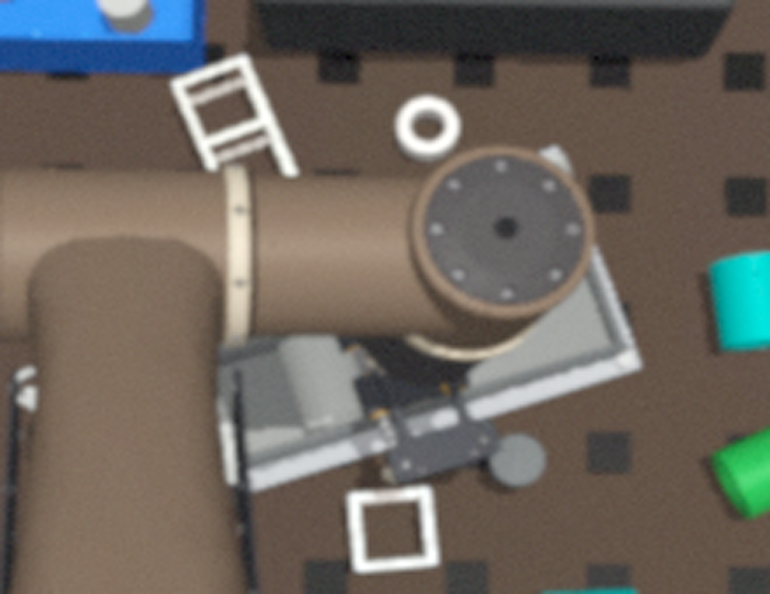

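```bash
python3 -m jog '0 0 0 0 .12 0 -.68; 0 0 0 0 .12 0 -.68; 0 0 0 0 .12 0 -.68; 0 0 0 0 .12 0 -.68; 0 0 0 0 .12 0 -.68; 0 0 0 0 .1 0 -.68; 0 0 0 0 .1 0 -.68; 0 0 0 0 .1 0 -.68'
python3 -c "
from t import *
rep([.0555,.0405,.018])"
python3 -m jog '0 0 0 0 .07 0 -.68; 0 0 0 0 .07 0 -.68; 0 0 0 0 .05 0 -.68; 0 0 0 0 .05 0 -.68'
python3 -c "
from t import *
rep([.0555,.0405,.018])"
```

```text
clock: 13.48
tool_pos: [0.5047, -0.0093, 0.0852]
orientation: [171.0, 0.3, -160.0]
force: [0.9, -3.3, 2.5]
opening: 0.0141
t 13.47 bed pos [0.0393 0.0414 0.0173] F bed [-2.94  0.27  3.05] open 0.0141
turn [-0.    0.05  0.01]  shift now-axes [-0.02  0.4  -0.02]  target-axes [-0.02  0.4  -0.02] target [0.5   0.006 0.088] J [ 14.  15. -24. -11. -52.  13.]
clock: 13.98
tool_pos: [0.5015, -0.0005, 0.0867]
orientation: [171.0, 0.3, -160.0]
force: [1.0, -2.9, 1.4]
opening: 0.0136
t 13.97 bed pos [0.0487 0.0414 0.0173] F bed [-2.8   0.04  1.82] open 0.0136
turn [-0.    0.05  0.01]  shift now-axes [-0.02  0.17 -0.02]  target-axes [-0.02  0.17 -0.02] target [0.5   0.006 0.088] J [ 15.  15. -24. -11. -52.  12.]
```

```bash
python3 -m jog '0 0 0 0 .05 0 -.68; 0 0 0 0 .05 0 -.68; 0 0 0 0 .04 0 -.68; 0 0 0 0 .04 0 -.68'
python3 -c "
from t import *
rep([.0555,.0405,.018])"

```

```text
clock: 14.48
tool_pos: [0.4991, 0.0062, 0.0878]
orientation: [171.0, 0.3, -160.0]
force: [1.4, -3.4, 1.2]
opening: 0.0143
t 14.47 bed pos [0.056  0.0414 0.0173] F bed [-3.4  -0.15  1.79] open 0.0143
turn [-0.    0.05  0.01]  shift now-axes [-0.02 -0.01 -0.02]  target-axes [-0.02 -0.01 -0.02] target [0.5   0.006 0.088] J [ 16.  14. -25. -11. -52.  11.]
```

```bash
for k in 1 ; do python3 -m jog '0 0 0 0 .03 0 -.68; 0 0 0 0 .03 0 -.68; 0 0 0 0 .03 0 -.68'; done
python3 -c "
from t import *
rep([.0555,.0405,.018])"
python3 -m jog '0 0 0 0 .03 0 -.68; 0 0 0 0 .03 0 -.68'
python3 -c "
from t import *
rep([.0555,.0405,.018])"
```

```text
clock: 14.85
tool_pos: [0.4983, 0.008, 0.0882]
orientation: [171.1, 0.3, -159.9]
force: [6.1, -15.1, -4.3]
opening: 0.014
t 14.85 bed pos [0.058  0.0416 0.0174] F bed [-16.76  -0.61  -1.66] open 0.014
turn [-0.03  0.04  0.02]  shift now-axes [-0.03 -0.06 -0.02]  target-axes [-0.03 -0.06 -0.02] target [0.5   0.006 0.088] J [ 16.  14. -25. -11. -52.  11.]
clock: 15.1
tool_pos: [0.4982, 0.0081, 0.0885]
orientation: [171.3, 0.3, -159.9]
force: [10.5, -27.3, -7.7]
opening: 0.0142
t 15.1 bed pos [0.0581 0.0416 0.0176] F bed [-30.05  -0.55  -3.  ] open 0.0142
turn [-0.06  0.04  0.02]  shift now-axes [-0.03 -0.07 -0.01]  target-axes [-0.03 -0.07 -0.01] target [0.5   0.006 0.088] J [ 16.  14. -25. -11. -52.  11.]
```

```bash
python3 -m jog '0 0 0 0 0 0 -.68; 0 0 0 0 0 0 -.68; 0 0 0 0 0 0 -.68; 0 0 0 0 0 0 -.68; 0 0 0 0 0 0 -.68; 0 0 0 0 0 0 -.68'
python3 - <<'E'
from t import *
import cv2
rep([.0555,.0405,.018])
for n in("scene","top"):
    p,dd=vision.snapshot(n);cv2.imwrite(f"pics/{n}4.png",cv2.resize(p[100:280,210:430],None,fx=3.5,fy=3.3,interpolation=cv2.INTER_CUBIC)[:,:,::-1])
    b=w2bed(q,cloud(n,dd))
    for nm,(a,c,y0,y1,z0,z1) in dict(sleeve=(.06,.12,.005,.075,.05,.07),stop=(.115,.16,-.095,.095,.038,.05),grooved=(-.19,-.12,-.08,0,.05,.07)).items():
        k=(dd>0)&(b[...,0]>a)&(b[...,0]<c)&(b[...,1]>y0)&(b[...,1]<y1)&(b[...,2]>z0)&(b[...,2]<z1);t=b[k];print(n,nm,len(t),t.mean(0) if len(t) else 0, np.percentile(t[:,0],[3,97]) if len(t) else 0)
    P0=w2bed(q,cloud(n,np.load(n+"_d.npy")))
    k=(P0[...,0]>-.19)&(P0[...,0]<-.12)&(P0[...,1]<0)&(P0[...,1]>-.08)&(P0[...,2]>.05)&(P0[...,2]<.07);print(" grooved before",P0[k].mean(0))
E
```

```text
clock: 15.85
tool_pos: [0.4983, 0.008, 0.0885]
orientation: [171.3, 0.3, -160.0]
force: [8.8, -23.4, -6.1]
opening: 0.0142
t 15.85 bed pos [0.0581 0.0416 0.0176] F bed [-25.6   -0.25  -2.09] open 0.0142
turn [-0.05  0.04  0.01]  shift now-axes [-0.03 -0.06 -0.01]  target-axes [-0.03 -0.06 -0.01] target [0.5   0.006 0.088] J [ 16.  14. -25. -11. -52.  11.]
scene sleeve 6 [0.06438107 0.04373965 0.06204772] [0.06064702 0.07261228]
scene stop 163 [ 0.13421809 -0.06644986  0.04408787] [0.12508797 0.14565429]
scene grooved 366 [-0.15948617 -0.04291243  0.05669819] [-0.17774462 -0.13650801]
 grooved before [-0.15935259 -0.04301756  0.056699  ]
top sleeve 231 [0.10495706 0.05064422 0.05738277] [0.0872788  0.11896294]
top stop 300 [0.13548445 0.05599243 0.04383105] [0.12075027 0.14809129]
top grooved 268 [-0.1530883  -0.04059398  0.05639312] [-0.17428238 -0.13364467]
 grooved before [-0.15303378 -0.04132189  0.05623378]
```

View pics/scene4.png

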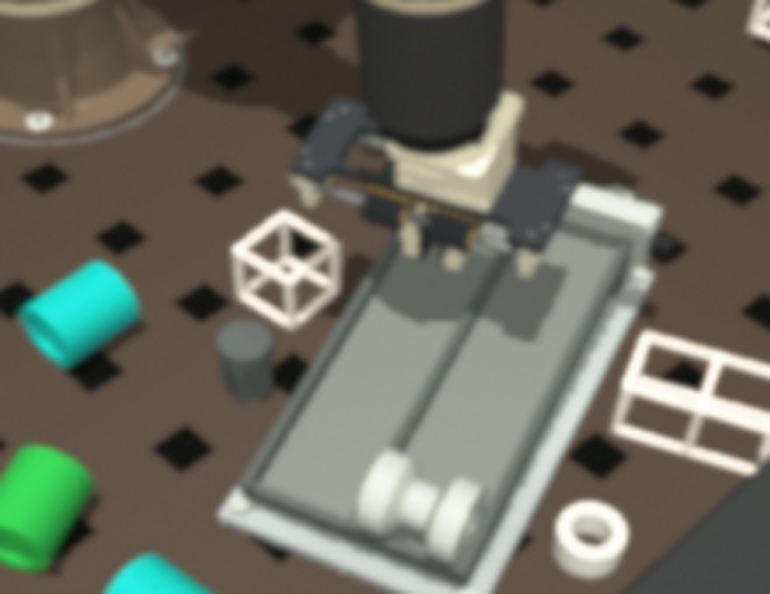

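View pics/top4.png

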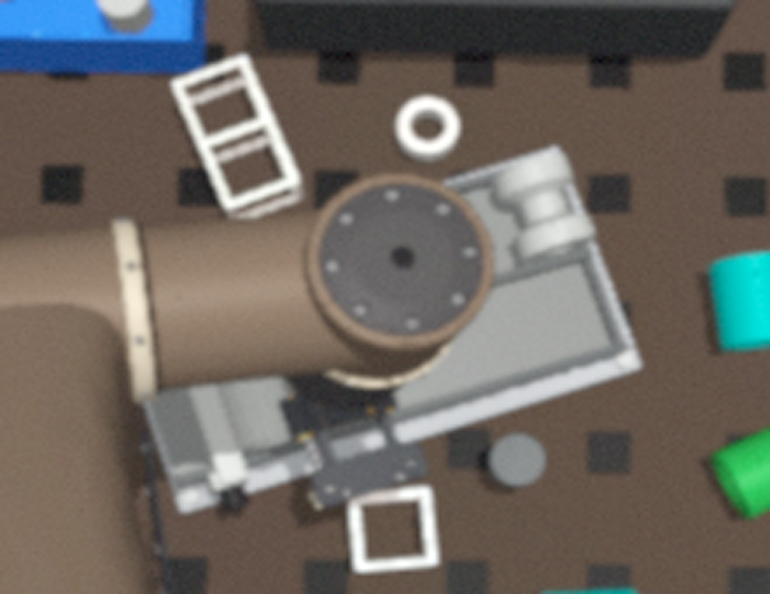

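```bash
python3 -c "
from t import *
rep([.0555,.0405,.018]); print(ctrl.close_job())"
```

```text
t 15.95 bed pos [0.0581 0.0416 0.0176] F bed [-24.7   -1.04  -2.  ] open 0.0142
turn [-0.05  0.04  0.01]  shift now-axes [-0.03 -0.06 -0.01]  target-axes [-0.03 -0.06 -0.01] target [0.5   0.006 0.088] J [ 16.  14. -25. -11. -52.  11.]
the job is handed in; nothing more can be done
None
```

I pushed the plain sleeve (the ungrooved one, in the lane nearer the robot) up its lane at up to about 45 mm/s. The fingertips were behind it all the way, with 2.3–3.8 N of push at every reading. I handed the job in at 15.95 s with the fingers holding it against the stop.

**Final checks**
- **Hold:** the push force was steady at about 25 N and the fingertips were not moving. The fingertip position puts the sleeve's axis about 30 mm from the stop's face. The top picture shows the sleeve against the bar.
- **Grooved sleeve:** depth readings agree with those from the start to within 1 mm.
- **Stop and bystanders:** the stop's face was still at about 125 mm in my bed frame, the same as at the start. The bystanders visible in the pictures look unmoved. The wrench and oil can were not checked at the end.

**Checks that disagreed**
- **Bed frame:** my frame of the bed was about 10 mm off along the slope. In it, the waiting sleeve's axis read -155 mm instead of the stated -142 mm. I worked from the measured positions of the sleeve and stop instead.
- **Sleeve distance by depth camera:** the arm partly hid the sleeve in the last pictures. The top camera's average (axis about 105 mm in my frame) mixes in hidden edges, so I relied on the force and fingertip position.

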